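Clear the welding fixture, slide the bracket home and swing the hold-down over it

TASK

A green offcut of square tube is lying in the way between the guide rails of the welding fixture: put it in the yellow scrap bin. Then slide the L-shaped bracket along between the rails, without lifting or tipping it, until it sits fully home against the blue end stop, and after that swing the red hold-down arm (the one with the orange handle) over the bracket as far as it goes. Leave the other things on the bench where they are.

Things in the scene. Friction and masses are not known exactly. Their poses are not given: they have to be found in the camera images.
- fixture: welding fixture bolted to the bench: dark steel base plate 300 x 170 x 12 mm with two aluminium guide rails along its x axis (10 mm wide, 10 mm high, inner faces at y = +-37 mm, from x = -150 to +130 mm) and a blue end stop (10 mm high) whose face is at x = +130 mm. Origin at the centre of the plate's underside; x points along the rails to the stop, z up; the floor of the lane is at z = 12 mm
- stop_face (a point): centre of the bottom edge of the end stop's face, on the floor of the lane; axes as the fixture's. When the bracket is home its origin lies 50 mm before this point (x = -50 mm)
- bracket: loose brass-coloured steel L-bracket, about 0.6 kg, lying in the lane: base 100 (x) x 70 (y) x 8 mm with an upright 8 mm thick, 55 mm high in all, 70 mm wide, along its rear edge (outer face at x = -50 mm). Origin at the centre of the base's underside; x points towards the stop, z up
- offcut: loose green square-tube offcut, 50 mm long along its x axis, 30 mm wide (y), 30 mm high (z), wall 3 mm, open ends, about 0.12 kg, lying flat in the lane between the bracket and the stop. Origin at the centre of its underside
- scrap_bin: yellow open scrap bin, fixed, 160 (x) x 140 (y) x 50 mm high, wall and floor 4 to 5 mm, empty. Origin at the centre of its underside, z up. It may stand on either side of the fixture; the blue bin of the same size is not the scrap bin
- holddown (a joint): angle of the red hold-down arm about the vertical pivot beside the lane, rad: 0 swung right out, 1.92 fully over the bracket, at its end, square across the lane. It grows clockwise seen from above; in the fixture's frame the arm points at angle 0.35 - value from the x axis. Turns with light friction and stays where left
- holddown_handle (a point): middle of the orange upright round handle on the arm, 16 mm in diameter, standing from 27 mm below to 20 mm above this point; 75 mm from the pivot axis. The arm (18 mm wide, 8 mm thick) lies below it; its pad passes 4 mm above the bracket's base
- holddown_pivot (a point): point on the pivot axis of the hold-down arm, at the underside of the arm, 30 mm above the bench; fixture frame x = 80, y = 62 mm. Axes as the fixture's
- parts_bin: blue open bin with rods in it, fixed, 160 x 140 x 50 mm: not to be used. Origin at the centre of its underside
- grinder: yellow angle grinder, 110 mm disc, lying; a bystander, to be left alone
- drill: yellow and black cordless drill standing on its battery, 190 mm tall; a bystander, to be left alone
- hammer: hammer, lying; a bystander, to be left alone
- brush: hand brush, lying; a bystander, to be left alone
- wrench: steel wrench, lying; a bystander, to be left alone
- spray_can: grey spray can with a pale label, 66 mm across, 190 mm tall; a bystander, to be left alone
- magnet_square: red L-shaped magnetic welding square, 18 mm thick; a bystander, to be left alone
Mind the look-alikes: they are no part of the job. What is meant by the bracket is not turquoise, and is the larger of those in its own colour. Several things have the shape of the offcut; the one meant has the colours described above.

How it is judged:
By the outcome, as a careful person would: the job done as asked, in the order asked, and still so for the second after the job is handed in, with the robot touching nothing.
It also fails if it takes over 72 s, if anything falls off the work surface, if the arm or the gripper's body presses on something with over 40 N, if the wrist force passes 120 N, or if a joint passes its speed limit or range.

ROBOT

A 7-joint arm with a two-finger parallel gripper is mounted at the origin on the work surface. World frame = base frame: x ahead of the robot, y to its left, z up, the work surface at z = 0. Lengths are in m, angles in rad, forces in N, time in s.
With the tool pointing down it reaches from about 0.4 to 0.75 m from the base axis. Payload 19.5 kg.
Tool frame: the origin (TCP) lies midway between the tips of the shut fingers; the grasp point (between the pads) lies 19 mm behind it (arm.tcp_to_grasp is the distance from the TCP to the grasp point, in m); z points along the fingers, y is the line along which they close (so a half turn about z gives the same grasp; the last joint's range is limited). The gripper opens to 85 mm and grips with 20 to 120 N. Pads are 22 mm wide; open, the fingers measure 114 mm over their backs; the gripper's body (76 mm by 85 mm) begins 54 mm behind the grasp point. The pads swing forward as they close: fully open they stand 13 mm farther back than shut.
Start: joints at [-1.265, 0.707, -0.028, 1.485, 0.022, 0.951, -0.075], TCP at [0.196, 0.541, 0.231] pointing down, gripper open.
Joint ranges: [-2.71, 2.71], [-0.32, 2.16], [-1.57, 1.52], [0, 2.45], [-1.46, 4.6], [0, 2.02], [-2.83, 2.83]. Speed limits (rad/s): [1.89, 1.89, 2.57, 2.57, 3.01, 3.01, 3.01].

INTERFACE

Orientations are given as a rotation vector (axis times angle).
In Python, from cell import arm gives the robot as it stands. The module is installed in compiled form; this text tells all that it offers.
- The arm moves only by the tool step_arm, never from a script. Its argument "moves" is a list of rows, each a list of 3 entries, a list of its own where there are three numbers: the shift along the tool's x, y, z in mm, then the turn about the tool's z in degrees, then the closure, from -1 (fully open) to 1 (shut). In form: [[[dx, dy, dz], roll, grip], ...]. A call has 1 to 8 rows; each row shifts and turns the commanded pose from where the row before left it, along the tool's axes as they then stand; what a row does not reach is not made up. A row lasts 1/8 s, in which the tool goes at most 62.5 mm and 10.7 degrees, less where a joint would pass 70% of its speed; a pose out of reach is approached as far as the arm can. A call with a gripper value outside its range is refused whole. The fingers move at their own pace and stop on an object; the grip force is fixed at half the most. Time passes only in rows, so rows that do not move let the fingers close. It gives the time, the measured TCP pose, the force and the opening at its end, in the units of the state.
- arm.state(): the state, without advancing time (a new reading comes with each control period).
- arm.grab_frame(name): name is "scene" or "top"; returns a dict with "pixels" (384x512x3 uint8, blue, green, red), "fx", "fy", "cx", "cy" (pixels), "T" (4x4, takes a point from camera to world coordinates). Camera axes: x right, y down, z forward; pixel columns grow to the right and rows downward; lengths in m; the calibration is good to about 2 mm. A picture is of the moment at which its call begins. There is no depth.
- arm.close_job(): hands the job in, once; it reports no verdict.
The state is a dict: "t": time; "joints": joint angles; "joint_velocities": joint speeds; "joint_torque": joint torques, N m; "eef_pos": TCP position; "tcp_rot": TCP orientation; "wrist_force": force on the tool from outside, world axes, zero at the start; "moment": the same for the moment, N m; "gripper_width": finger opening in m.
Only numpy, scipy, OpenCV 4.12 (cv2) and the standard library are available. Lean on these libraries where they do the work, as an engineer would, in place of code of your own. Each camera call takes 0.05 s, during which the arm holds its last target. There are 200 camera calls.

## Working session

There is one attempt and no reset: what is moved stays moved. The work goes in short steps, Python scripts to look and compute and a tool call to move; the robot and the scene stay as the last step left them, time stands still between calls to the robot, and variables do not carry over. Pictures are saved under pics/ and viewed, on a budget of 10 in all, crops included, one or two more only if the job needs it, and the job is handed in when it is done.

Besides the shell and the picture viewer there is one more tool, called after "Request:" as name(argument=value, ...), one argument or row to a line, values as JSON. step_arm: Moves the arm, as the interface text tells. Its arguments: {"type":"object","properties":{"moves":{"type":"array"}},"required":["moves"]}

```bash
mkdir -p pics; cat > h.py <<'E'
import numpy as np, cv2
from cell import arm
from scipy.spatial.transform import Rotation as R
def grab(n,save=None):
    f=arm.grab_frame(n)
    if save: cv2.imwrite('pics/'+save,f["pixels"])
    return f
def ray(f,u,v,z):
    T=np.array(f["T"]); d=T[:3,:3]@np.array([(u-f["cx"])/f["fx"],(v-f["cy"])/f["fy"],1]); o=T[:3,3]
    return o+d*(z-o[2])/d[2]
def proj(f,p):
    T=np.array(f["T"]); c=T[:3,:3].T@(np.array(p)-T[:3,3]); return np.array([f["fx"]*c[0]/c[2]+f["cx"],f["fy"]*c[1]/c[2]+f["cy"]])
E
python3 - <<'E'
from h import *
a=grab("top","top0.png");b=grab("scene","scene0.png")
for f in(a,b): print(f["fx"],f["cx"],f["cy"],np.round(f["T"],3).tolist())
s=arm.state();print(s["t"],s["eef_pos"],s["tcp_rot"],s["gripper_width"],arm.tcp_to_grasp)
print(R.from_rotvec(s["tcp_rot"]).as_matrix().round(3))
cv2.imwrite('pics/top0b.png',cv2.resize(a["pixels"],(800,600),interpolation=cv2.INTER_CUBIC))
cv2.imwrite('pics/scene0b.png',cv2.resize(b["pixels"],(800,600),interpolation=cv2.INTER_CUBIC))
E
```

```text
376.3200752350463 259.3433146943671 188.532956444158 [[-0.021, -0.997, 0.072, 0.464], [-1.0, 0.021, 0.0, 0.02], [-0.002, -0.072, -0.997, 1.271], [0.0, 0.0, 0.0, 1.0]]
476.08466218189477 254.2989657158759 195.19074824834053 [[-0.326, 0.564, -0.759, 1.556], [0.945, 0.214, -0.247, 0.34], [0.023, -0.797, -0.603, 0.869], [0.0, 0.0, 0.0, 1.0]]
0.1 [0.19587695 0.54035418 0.23089144] [-5.43535393e-01 -3.09404766e+00  1.53485282e-03] 0.08551868013769033 0.0187
[[-0.94   0.341 -0.   ]
 [ 0.341  0.94  -0.001]
 [-0.    -0.001 -1.   ]]
```

View pics/top0b.png

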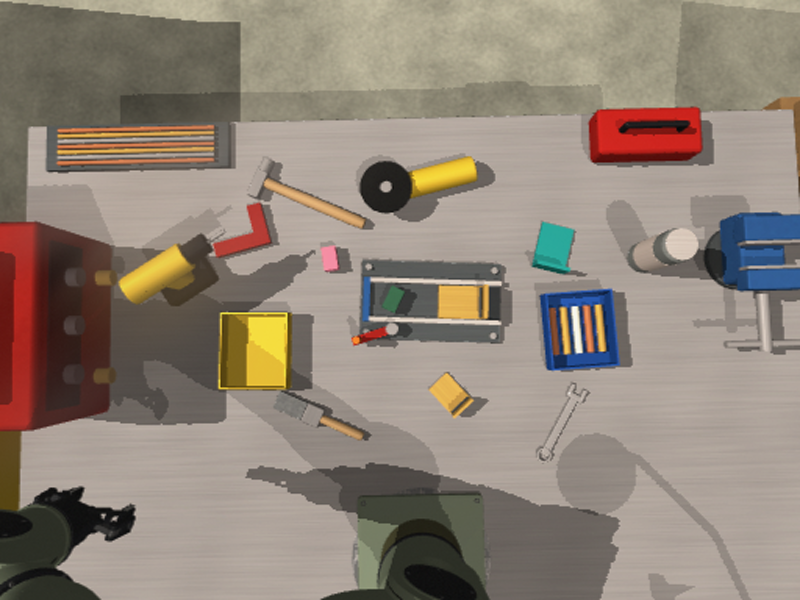

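View pics/scene0b.png

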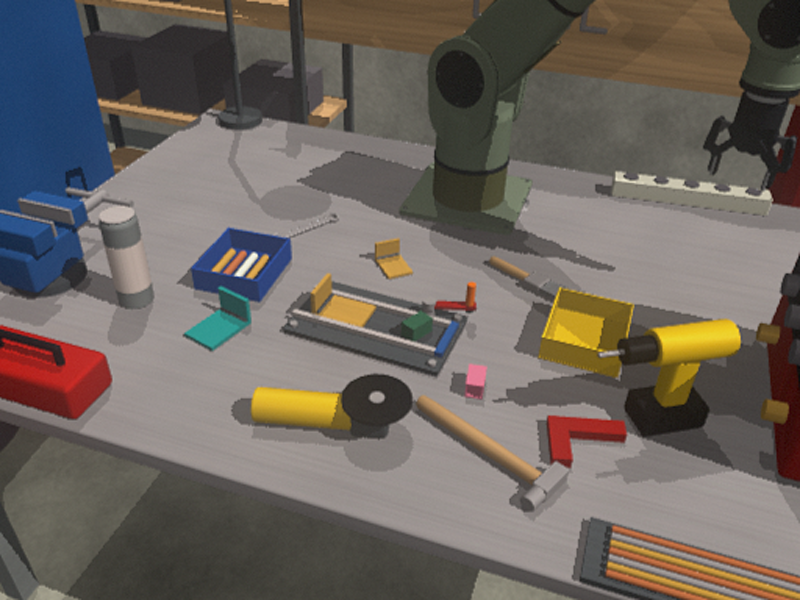

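The top view, in 800x600 pixels, shows:
- the fixture centred near (433,300), with its stop on the left (world +y)
- the green offcut at (394,300)
- the bracket at (463,302)
- the pivot at (391,328) and the orange handle at (356,340)
- the yellow scrap bin at (254,350)

Next I'll measure them.

```bash
python3 - <<'E'
from h import *
a=grab("top");b=grab("scene")
def roi(f,x0,y0,x1,y1):
    m=np.zeros(f["pixels"].shape[:2],np.uint8); m[int(y0/1.5625):int(y1/1.5625),int(x0/1.5625):int(x1/1.5625)]=255; return m
def blob(f,lo,hi,r,name,z):
    h=cv2.cvtColor(f["pixels"],cv2.COLOR_BGR2HSV); m=cv2.inRange(h,lo,hi)&roi(f,*r)
    cs=cv2.findContours(m,cv2.RETR_EXTERNAL,cv2.CHAIN_APPROX_NONE)[0]
    if not cs: print(name,'none');return
    c=max(cs,key=cv2.contourArea)
    P=np.array([ray(f,*p[0],z)[:2] for p in c]).astype(np.float32)*1000
    rc=cv2.minAreaRect(P); print(name,cv2.contourArea(c),c[:,0].mean(0).round(1),'rect',np.round(rc[0],1),np.round(rc[1],1),round(rc[2],1))
    return c
blob(a,(40,60,20),(90,255,255),(365,270,430,325),'offcut top',.042)
blob(a,(100,120,40),(125,255,255),(350,255,380,340),'stop top',.022)
blob(a,(15,80,80),(35,255,255),(430,270,492,330),'bracket top',.02)
blob(a,(20,120,60),(35,255,255),(210,300,300,400),'bin top',.05)
blob(a,(0,150,60),(14,255,255),(340,320,400,350),'arm+handle top',.034)
blob(a,(9,150,150),(14,255,255),(340,320,370,350),'handle top',.07)
# rails: bright
hsv=cv2.cvtColor(a["pixels"],cv2.COLOR_BGR2HSV)
for f,n,(x0,y0,x1,y1) in((a,'cr_top.png',(340,245,520,380-0)),(b,'cr_scene.png',(270,250,500,390))):
    c=f["pixels"][int(y0/1.5625):int(y1/1.5625),int(x0/1.5625):int(x1/1.5625)]
    print(n,int(x0/1.5625),int(y0/1.5625),c.shape); cv2.imwrite('pics/'+n,cv2.resize(c,None,fx=5.3,fy=5.3,interpolation=cv2.INTER_CUBIC))
i=[cv2.imread('pics/cr_top.png'),cv2.imread('pics/cr_scene.png')]
E
```

```text
offcut top 125.0 [251.3 191. ] rect [545.4  47.1] [30.8 49.8] 62.3
stop top 90.5 [234.1 190.8] rect [548.3 104.7] [13.3 93.4] 89.1
bracket top 656.5 [296.2 192.8] rect [ 537.6 -101.6] [106.8  73.5] 88.6
bin top 2191.0 [162.7 224.1] rect [443.  334.7] [150.8 157.7] 88.8
arm+handle top 93.5 [236.2 214.7] rect [469.   98.3] [17.6 73.5] 17.2
handle top 11.0 [227.5 217.3] rect [462.4 123.5] [ 9.6 12.7] 89.1
cr_top.png 217 156 (87, 115, 3)
cr_scene.png 172 160 (89, 148, 3)
```

View pics/cr_top.png

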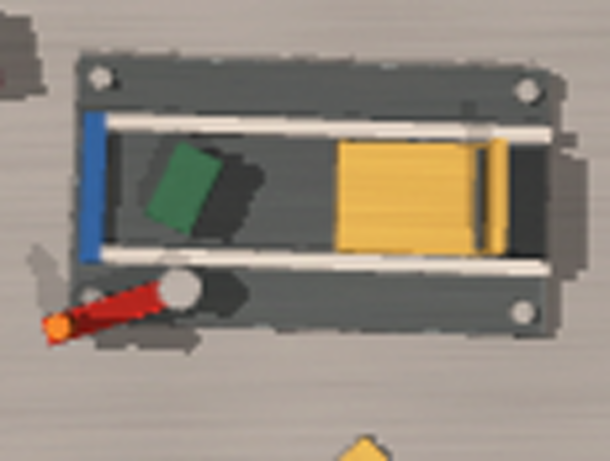

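View pics/cr_scene.png

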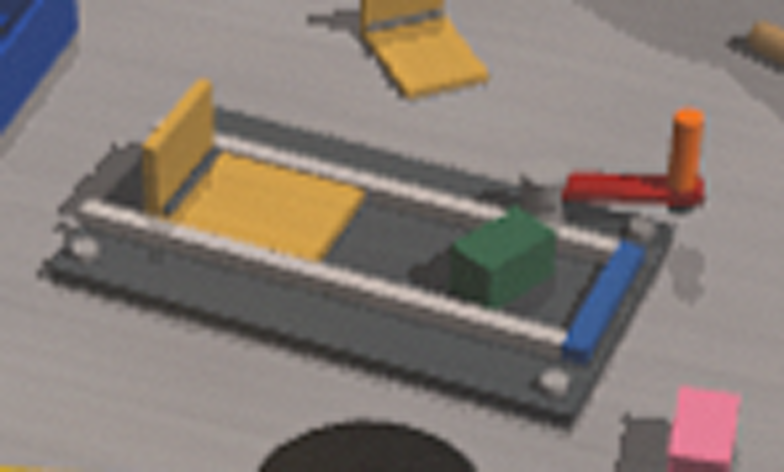

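The crops show the offcut skewed about 30° in the lane. The lane's x axis runs to image left, and the hold-down is swung out at bottom left. Now I'll fit the fixture frame.

```bash
cat > fix.py <<'E'
from h import *
def fixture(f,cal=True):
    c=lambda x,y,z: ray(f,217+(x+.5)/5.3-.5,156+(y+.5)/5.3-.5,z)
    return c
E
python3 - <<'E'
from fix import *
f=grab("top"); b=grab("scene"); c=fixture(f)
p=lambda *a:(c(*a)[:2]*1000).round(1)
r1=p(105,121,.022),p(550,135,.022); r2=p(105,255,.022),p(550,268,.022)
print('rails',r1,r2)
for a,e in(r1,r2): d=a-e;print('dir deg',np.degrees(np.arctan2(d[1],d[0])),'len',np.linalg.norm(d))
sc=[p(*s,.014) for s in((101,77),(528,91),(90,298),(523,313))];print('screws',sc,np.mean(sc,0))
print('stop face top edge',p(106,115,.022),p(101,262,.022))
print('bracket front',p(337,142,.020),p(337,251,.020),'upr outer',p(508,140,.067),p(504,254,.067))
q=[p(183,142,.042),p(221,160,.042),p(190,233,.042),p(146,213,.042)];print('offcut',q,np.mean(q,0))
d=q[3]-q[0];print('long axis deg',np.degrees(np.arctan2(d[1],d[0])))
print('pivot',p(180,290,.045),'handle top',p(58,327,.085))
# scene cross checks
cs=lambda x,y,z:(ray(b,172+(x+.5)/5.3-.5,160+(y+.5)/5.3-.5,z)[:2]*1000).round(1)
print('SCENE handle top',cs(688,117,.085),'offcut top corners',cs(515,208,.042),cs(556,236,.042),cs(490,264,.042),cs(450,240,.042))
print('stop face top corners',cs(615,243,.022),cs(568,345,.022),'bracket front',cs(365,188,.02),cs(320,260,.02))
E
```

```text
rails (array([590.,  96.]), array([ 575.3, -183.5])) (array([505.8,  97.4]), array([ 491.8, -180.8]))
dir deg 86.98936436915422 len 279.88629834273775
dir deg 87.11910563807905 len 278.55204181624663
screws [array([618.9,  98.6]), array([ 604.3, -171.8]), array([479.2, 107.8]), array([ 464.1, -164.2])] [541.625 -32.4  ]
stop face top edge [593.8  95.3] [501.4 100. ]
bracket front [573.9 -49.7] [505.3 -48. ] upr outer [ 568.8 -150.7] [ 499.8 -146.1]
offcut [array([574. ,  46.8]), array([562.3,  23.5]), array([517.5,  43.5]), array([530.5,  70.4])] [546.075  46.05 ]
long axis deg 151.51889681690744
pivot [482.5  50.3] handle top [461.5 122.1]
SCENE handle top [462.1 124.2] offcut top corners [517.6  46.1] [533.2  73.9] [568.1  48.4] [556.3  22.3]
stop face top corners [503.   99.3] [593.3  99.7] bracket front [502.2 -45.6] [570.8 -45.9]
```

Request:
step_arm(
  moves=[
    [[-40, -28, 0], 0, -1],
    [[-40, -28, 0], 0, -1],
    [[-40, -28, 0], 0, -1],
    [[-40, -28, 0], 0, -1],
    [[-40, -28, 0], 0, -1],
    [[-40, -28, 0], 0, -1],
    [[-40, -28, 0], 0, -1],
    [[-40, -28, 0], 0, -0.2],
  ],
)

```text
t: 1.3
eef_pos: [0.4213, 0.2195, 0.2314]
tcp_rot: [0.543, 3.094, 0.0]
wrist_force: [0.3, 0.6, 0.1]
gripper_width: 0.0699
```

Request:
step_arm(
  moves=[
    [[-40, -28, 0], 0, -0.2],
    [[-40, -28, 0], 0, -0.2],
    [[-40, -28, 0], 0, -0.2],
    [[-40, -28, 0], 0, -0.2],
    [[-10, -5, 0], 9.5, -0.2],
    [[0, 0, 0], 0, -0.2],
  ],
)

```text
t: 2.05
eef_pos: [0.5405, 0.0525, 0.2311]
tcp_rot: [-0.799, -3.038, 0.001]
wrist_force: [-0.4, 0.0, -0.3]
gripper_width: 0.0512
```

```bash
cat > go.py <<'E'
from h import *
import sys
# target x y (mm) z, tool-y heading deg
def plan(x,y,z,h=None):
    s=arm.state(); M=R.from_rotvec(s["tcp_rot"]).as_matrix(); p=np.array(s["eef_pos"])*1000
    d=M.T@(np.array([x,y,z])-p); a=np.degrees(np.arctan2(M[1,1],M[0,1]))
    print('t',round(s["t"],2),'tcp',p.round(1),'yhead',a.round(1),'z',M[:,2].round(3),'w',round(s["gripper_width"]*1000,1),'F',np.round(s["wrist_force"],1))
    print('shift',d.round(1),'roll',None if h is None else round((a-h+90)%180-90,1))
if __name__=="__main__": plan(*map(float,sys.argv[1:]))
E
python3 go.py 546 46.5 16 60.5
```

```text
t 2.05 tcp [540.5  52.5 231.1] yhead 60.5 z [-0. -0. -1.] w 51.2 F [-0.4  0.  -0.3]
shift [ -7.8  -2.5 215.1] roll 0.0
```

Request:
step_arm(
  moves=[
    [[-8, -2.5, 40], 0, -0.2],
    [[0, 0, 45], 0, -0.2],
    [[0, 0, 45], 0, -0.2],
    [[0, 0, 40], 0, -0.2],
    [[0, 0, 25], 0, -0.2],
    [[0, 0, 15], 0, -0.2],
    [[0, 0, 3], 0, -0.2],
    [[0, 0, 0], 0, -0.2],
  ],
)

```text
t: 3.05
eef_pos: [0.5464, 0.0471, 0.019]
tcp_rot: [0.796, 3.038, 0.001]
wrist_force: [0.9, -0.1, 0.3]
gripper_width: 0.0514
```

Request:
step_arm(
  moves=[
    [[0, 0, 0], 0, 1],
    [[0, 0, 0], 0, 1],
    [[0, 0, 0], 0, 1],
    [[0, 0, 0], 0, 1],
    [[0, 0, 0], 0, 1],
    [[0, 0, 0], 0, 1],
  ],
)

```text
t: 3.8
eef_pos: [0.5465, 0.0469, 0.0193]
tcp_rot: [0.797, 3.038, 0.001]
wrist_force: [-2.1, 0.2, 11.6]
gripper_width: 0.0288
```

Request:
step_arm(
  moves=[
    [[0, 0, -10], 0, 1],
    [[0, 0, -30], 0, 1],
    [[0, 0, -40], 0, 1],
    [[0, 0, -40], 0, 1],
    [[0, 0, -20], 0, 1],
    [[20, 17, 0], 0, 1],
    [[32, 28, 0], 0, 1],
    [[32, 28, 0], 0, 1],
  ],
)

```text
t: 4.8
eef_pos: [0.5084, 0.1527, 0.1591]
tcp_rot: [0.798, 3.038, 0.001]
wrist_force: [0.6, 0.5, -1.5]
gripper_width: 0.0288
```

Request:
step_arm(
  moves=[
    [[32, 28, 0], 0, 1],
    [[32, 28, 0], 0, 1],
    [[32, 28, 0], 0, 1],
    [[32, 28, 0], 0, 1],
    [[15, 12, 0], 0, 1],
    [[5, 3, 0], 0, 1],
    [[0, 0, 0], 0, 1],
  ],
)

```text
t: 5.68
eef_pos: [0.4427, 0.3341, 0.1585]
tcp_rot: [0.799, 3.038, -0.001]
wrist_force: [0.3, 0.2, -1.2]
gripper_width: 0.0288
```

```bash
python3 - <<'E'
from h import *
a=grab("top");b=grab("scene")
A=a["pixels"][140:280,120:290];B=b["pixels"][120:270,180:430]
A=cv2.resize(A,(486,400));B=cv2.resize(B,None,fx=600/250,fy=600/250)
o=np.zeros((600,800,3),np.uint8);o[:240,:291]=cv2.resize(A,(291,240));o[240:600,:600]=B;cv2.imwrite('pics/m1.png',o)
E
python3 go.py 443 335 60
```

```text
t 5.78 tcp [443.  333.8 158.4] yhead 60.5 z [ 0.    -0.001 -1.   ] w 28.9 F [ 0.8 -0.1 -0.6]
shift [ 0.6  1.1 98.4] roll None
```

View pics/m1.png

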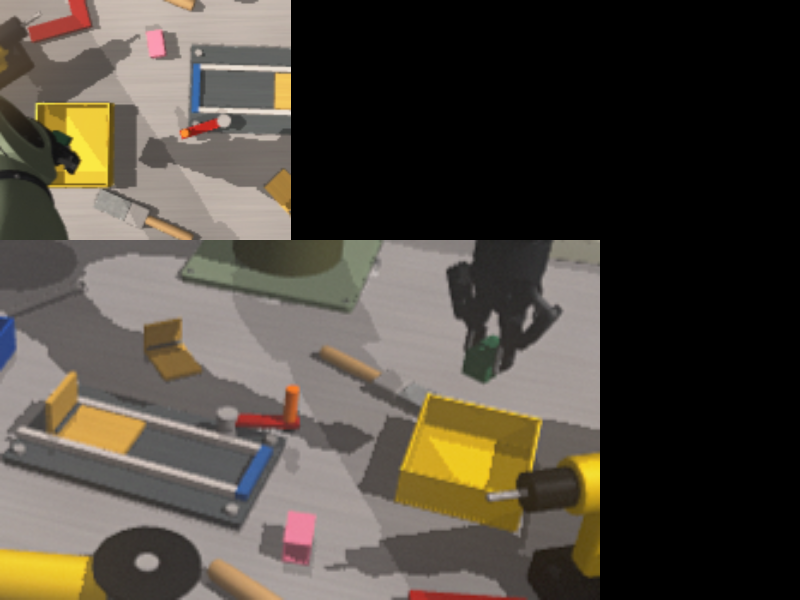

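The offcut is held over the yellow bin, so I'll lower it, release and retreat.

Request:
step_arm(
  moves=[
    [[0, 0, 30], 0, 1],
    [[0, 0, 40], 0, 1],
    [[0, 0, 40], 0, 1],
    [[0, 0, 20], 0, 1],
    [[0, 0, 8], 0, 1],
    [[0, 0, 0], 0, -0.2],
    [[0, 0, 0], 0, -0.2],
    [[0, 0, 0], 0, -0.2],
  ],
)

```text
t: 6.78
eef_pos: [0.4427, 0.3352, 0.021]
tcp_rot: [0.798, 3.038, 0.001]
wrist_force: [0.2, -0.2, -0.2]
gripper_width: 0.0514
```

Request:
step_arm(
  moves=[
    [[0, 0, -15], 0, -0.2],
    [[0, 0, -40], 0, -0.2],
    [[0, 0, -40], 0, -0.2],
    [[0, 0, -50], 0, 1],
    [[0, 0, -30], 0, 1],
    [[0, 0, 0], 9.5, 1],
    [[0, 0, 0], 9.5, 1],
    [[0, 0, 0], 9.5, 1],
  ],
)

```text
t: 7.78
eef_pos: [0.4422, 0.3351, 0.1966]
tcp_rot: [1.529, 2.744, 0.002]
wrist_force: [-0.7, 0.8, 0.0]
gripper_width: -0.0001
```

```bash
python3 go.py 532 -180 120 -3; python3 - <<'E'
from h import *
f=grab("scene"); h=cv2.cvtColor(f["pixels"],cv2.COLOR_BGR2HSV);m=cv2.inRange(h,(45,60,20),(85,255,255));m[:,:330]=0;m[250:]=0;m[:180]=0;m[:,410:]=0
p=np.argwhere(m);print(len(p),p.mean(0) if len(p) else 0)
if len(p): v,u=p.mean(0);print(ray(f,u,v,.02))
E
```

```text
t 7.78 tcp [442.2 335.1 196.6] yhead 31.8 z [ 0.001  0.001 -1.   ] w -0.1 F [-0.7  0.8  0. ]
shift [-485.2 -194.8   76.2] roll 34.8
177 [210.59887006 374.68361582]
[0.43518574 0.33899931 0.02      ]
```

The offcut sits at about (0.435, 0.339), inside the bin. Next I'll go behind the bracket.

Request:
step_arm(
  moves=[
    [[0, 0, 0], 8.7, 1],
    [[0, 0, 0], 8.7, 1],
    [[0, 0, 0], 8.7, 1],
    [[0, 0, 0], 8.7, 1],
    [[-30, 7, 0], 0, 1],
    [[-40, 9, 0], 0, 1],
    [[-40, 9, 0], 0, 1],
    [[-40, 9, 0], 0, 1],
  ],
)

```text
t: 8.82
eef_pos: [0.4691, 0.1825, 0.1962]
tcp_rot: [-2.27, -2.172, -0.001]
wrist_force: [0.8, 0.9, -0.4]
gripper_width: 0.0001
```

Request:
step_arm(
  moves=[
    [[-40, 9, 0], 0, 1],
    [[-40, 9, 0], 0, 1],
    [[-40, 9, 0], 0, 1],
    [[-40, 9, 0], 0, 1],
    [[-40, 9, 0], 0, 1],
    [[-40, 9, 0], 0, 1],
    [[-40, 9, 0], 0, 1],
    [[-40, 10, 0], 0, 1],
  ],
)

```text
t: 9.82
eef_pos: [0.5269, -0.1408, 0.1963]
tcp_rot: [2.27, 2.171, 0.001]
wrist_force: [-0.3, 0.3, -0.3]
gripper_width: -0.0003
```

Request:
step_arm(
  moves=[
    [[-30, 7, 0], 0, 1],
    [[-10, 3, 0], 0, 1],
    [[0, 0, 0], 0, 1],
  ],
)

```text
t: 10.2
eef_pos: [0.5349, -0.1797, 0.1957]
tcp_rot: [-2.273, -2.169, -0.001]
wrist_force: [-0.5, 1.2, -0.7]
gripper_width: -0.0001
```

```bash
python3 go.py 533.8 -182 22 -3; python3 -c "
from h import *
print(arm.state()['joints'])"
```

```text
t 10.2 tcp [ 534.9 -179.7  195.7] yhead -2.7 z [ 0.  0. -1.] w -0.1 F [-0.5  1.2 -0.7]
shift [ -2.4  -1.  173.7] roll 0.3
[ 0.15959598  0.74550733  0.21220253  1.57907782 -0.19395682  0.83753968
  0.40067567]
```

Request:
step_arm(
  moves=[
    [[-2.5, -1, 30], 0.3, 1],
    [[0, 0, 45], 0, 1],
    [[0, 0, 45], 0, 1],
    [[0, 0, 30], 0, 1],
    [[0, 0, 15], 0, 1],
    [[0, 0, 6], 0, 1],
    [[8, 0, 0], 0, 1],
    [[6, 0, 0], 0, 1],
  ],
)

```text
t: 11.2
eef_pos: [0.5351, -0.1676, 0.0252]
tcp_rot: [2.278, 2.162, 0.001]
wrist_force: [-0.4, -0.2, 0.8]
gripper_width: -0.0
```

Request:
step_arm(
  moves=[
    [[4, 0, 0], 0, 1],
    [[4, 0, 0], 0, 1],
    [[4, 0, 0], 0, 1],
    [[5, 0, 0], 0, 1],
    [[5, 0, 0], 0, 1],
    [[5, 0, 0], 0, 1],
    [[5, 0, 0], 0, 1],
    [[5, 0, 0], 0, 1],
  ],
)

```text
t: 12.2
eef_pos: [0.5366, -0.1321, 0.0246]
tcp_rot: [2.279, 2.16, -0.001]
wrist_force: [0.0, -5.7, 1.8]
gripper_width: 0.0003
```

```bash
python3 go.py 542.5 -13 25 -3
```

```text
t 12.2 tcp [ 536.6 -132.1   24.6] yhead -3.1 z [ 0.001 -0.001 -1.   ] w 0.3 F [ 0.  -5.7  1.8]
shift [119.3  -0.5  -0.6] roll -0.1
```

Request:
step_arm(
  moves=[
    [[7, 0, 0], 0, 1],
    [[8, 0, 0], 0, 1],
    [[8, 0, 0], 0, 1],
    [[8, 0, 0], 0, 1],
    [[8, 0, 0], 0, 1],
    [[8, 0, 0], 0, 1],
    [[8, 0, 0], 0, 1],
    [[7, 0, 0], 0, 1],
  ],
)

```text
t: 13.2
eef_pos: [0.5399, -0.07, 0.0246]
tcp_rot: [2.279, 2.16, -0.001]
wrist_force: [0.9, -5.5, 1.8]
gripper_width: -0.0002
```

Request:
step_arm(
  moves=[
    [[7, 0, 0], 0, 1],
    [[7, 0, 0], 0, 1],
    [[7, 0, 0], 0, 1],
    [[6, 0, 0], 0, 1],
    [[5, 0, 0], 0, 1],
    [[4, 0, 0], 0, 1],
    [[3, 0, 0], 0, 1],
    [[2, 0, 0], 0, 1],
  ],
)

```text
t: 14.2
eef_pos: [0.542, -0.0292, 0.0245]
tcp_rot: [2.279, 2.16, -0.001]
wrist_force: [-0.1, -4.4, 2.3]
gripper_width: 0.0
```

```bash
python3 go.py 542.5 -13 25 -3; python3 - <<'E'
from h import *
f=grab("top");cv2.imwrite('pics/m2.png',cv2.resize(f["pixels"][156:243,217:332],None,fx=5.3,fy=5.3,interpolation=cv2.INTER_CUBIC))
b=grab("scene");cv2.imwrite('pics/m2s.png',cv2.resize(b["pixels"][140:249,172:320],None,fx=5.3,fy=5.3,interpolation=cv2.INTER_CUBIC))
E
```

```text
t 14.2 tcp [542.  -29.2  24.5] yhead -3.1 z [ 0.    -0.001 -1.   ] w 0.0 F [-0.1 -4.4  2.3]
shift [16.2 -0.4 -0.5] roll -0.1
```

View pics/m2s.png

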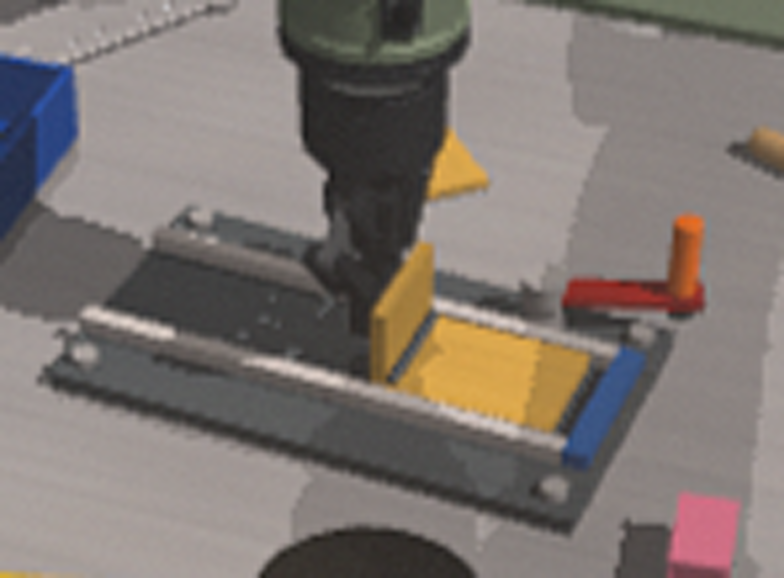

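The bracket's front is at x≈590 and the stop's near edge is at about 615 (lower end 568), so roughly 15–20 mm remains. The bracket is flat and straight. I'll keep pushing slowly until the force rises.

Request:
step_arm(
  moves=[
    [[3, 0, 0], 0, 1],
    [[3, 0, 0], 0, 1],
    [[3, 0, 0], 0, 1],
    [[2, 0, 0], 0, 1],
    [[1, 0, 0], 0, 1],
    [[1, 0, 0], 0, 1],
  ],
)

```text
t: 15.05
eef_pos: [0.5426, -0.0162, 0.0244]
tcp_rot: [2.28, 2.161, -0.001]
wrist_force: [0.0, -8.0, 2.1]
gripper_width: -0.0001
```

Request:
step_arm(
  moves=[
    [[1, 0, 0], 0, 1],
    [[1, 0, 0], 0, 1],
    [[0, 0, 0], 0, 1],
  ],
)

```text
t: 15.42
eef_pos: [0.5423, -0.0155, 0.0244]
tcp_rot: [2.28, 2.159, -0.003]
wrist_force: [-2.7, -12.9, 2.9]
gripper_width: 0.0003
```

Request:
step_arm(
  moves=[
    [[1, 0, 0], 0, 1],
    [[1, 0, 0], 0, 1],
    [[1, 0, 0], 0, 1],
    [[0, 0, 0], 0, 1],
  ],
)

```text
t: 15.92
eef_pos: [0.5422, -0.0148, 0.0247]
tcp_rot: [2.281, 2.156, -0.006]
wrist_force: [-7.1, -25.4, 8.7]
gripper_width: 0.0002
```

Request:
step_arm(
  moves=[
    [[-3, 0, 0], 0, 1],
    [[-5, 0, 0], 0, 1],
    [[-12, 0, 0], 0, 1],
    [[-12, 0, 0], 0, 1],
    [[0, 0, -40], 0, 1],
    [[0, 0, -50], 0, 1],
    [[0, 0, -50], 0, 1],
    [[0, 0, 0], 0, 1],
  ],
)

```text
t: 16.92
eef_pos: [0.5424, -0.0435, 0.1674]
tcp_rot: [2.277, 2.159, 0.005]
wrist_force: [-0.6, 0.1, -0.5]
gripper_width: -0.0003
```

```bash
python3 - <<'E'
from h import *
o=np.array([541.5,-32.2]);t=np.radians(87.05);ex=np.array([np.cos(t),np.sin(t)]);ey=np.array([-ex[1],ex[0]])
p=o+80*ex+62*ey
for v in np.linspace(0,1.92,9):
    a=t+.35-v; q=p+75*np.array([np.cos(a),np.sin(a)]); print(round(v,2),q.round(1),'tangent head',round(np.degrees(a)-90,1))
E
python3 go.py 461.5 122.8 120 17.1
python3 - <<'E'
from h import *
b=grab("scene");h=cv2.resize(b["pixels"][170:249,222:320],None,fx=7,fy=7,interpolation=cv2.INTER_CUBIC);cv2.imwrite('pics/m3.png',h)
E
```

```text
0.0 [461.6 122.6] tangent head 17.1
0.24 [479.3 125.8] tangent head 3.4
0.48 [497.2 124.7] tangent head -10.4
0.72 [514.4 119.3] tangent head -24.1
0.96 [529.8 110.1] tangent head -37.9
1.2 [542.5  97.4] tangent head -51.7
1.44 [551.9  82.1] tangent head -65.4
1.68 [557.4  65. ] tangent head -79.2
1.92 [558.6  47.1] tangent head -92.9
t 16.93 tcp [542.4 -43.5 167.4] yhead -3.1 z [ 0.005 -0.    -1.   ] w -0.3 F [-0.6  0.1 -0.5]
shift [161.7 -89.9  46.9] roll -20.2
```

View pics/m3.png

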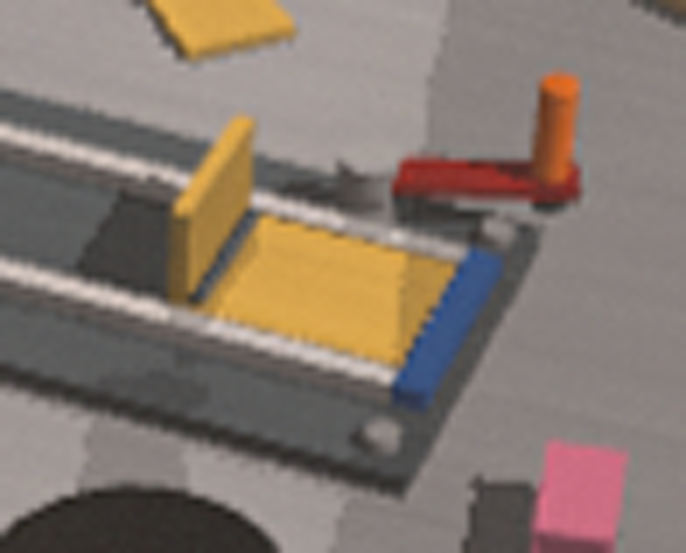

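The bracket is home: its front edge meets the blue stop, and the force built up to 25 N there. Next is the handle.

Request:
step_arm(
  moves=[
    [[22, -12, 0], 0, 0],
    [[35, -19.5, 0], 0, 0],
    [[35, -19.5, 0], 0, 0],
    [[35, -19.5, 0], 0, 0],
    [[25, -14, 0], 0, 0],
    [[9.7, -5.4, 0], -10.1, 0],
    [[0, 0, 0], -10.1, 0],
    [[0, 0, 0], 0, 0],
  ],
)

```text
t: 17.98
eef_pos: [0.4598, 0.1231, 0.1637]
tcp_rot: [-1.866, -2.526, 0.001]
wrist_force: [-0.5, -0.2, -0.1]
gripper_width: 0.0427
```

```bash
python3 go.py 461.6 122.6 48 17.1
```

```text
t 17.98 tcp [459.8 123.1 163.7] yhead 17.1 z [-0.001 -0.    -1.   ] w 42.7 F [-0.5 -0.2 -0.1]
shift [ -1.    1.8 115.7] roll -0.0
```

Request:
step_arm(
  moves=[
    [[-1, 2, 25], 0, 0],
    [[0, 0, 35], 0, 0],
    [[0, 0, 30], 0, 0],
    [[0, 0, 18], 0, 0],
    [[0, 0, 7], 0, 0],
    [[0, 0, 0], 0, 0.4],
    [[0, 0, 0], 0, 0.4],
    [[0, 0, 0], 0, 0.4],
  ],
)

```text
t: 18.98
eef_pos: [0.4624, 0.1233, 0.0498]
tcp_rot: [1.865, 2.527, 0.001]
wrist_force: [-0.4, -0.6, 0.6]
gripper_width: 0.0258
```

```bash
python3 go.py 461.6 122.6 48 17.1; python3 - <<'E'
from h import *
b=grab("scene");h=cv2.resize(b["pixels"][120:229,222:340],None,fx=5,fy=5,interpolation=cv2.INTER_CUBIC);cv2.imwrite('pics/m4.png',h)
E
```

```text
t 18.98 tcp [462.4 123.3  49.8] yhead 17.2 z [ 0.001  0.    -1.   ] w 25.8 F [-0.4 -0.6  0.6]
shift [-0.4 -1.   1.8] roll 0.1
```

View pics/m4.png

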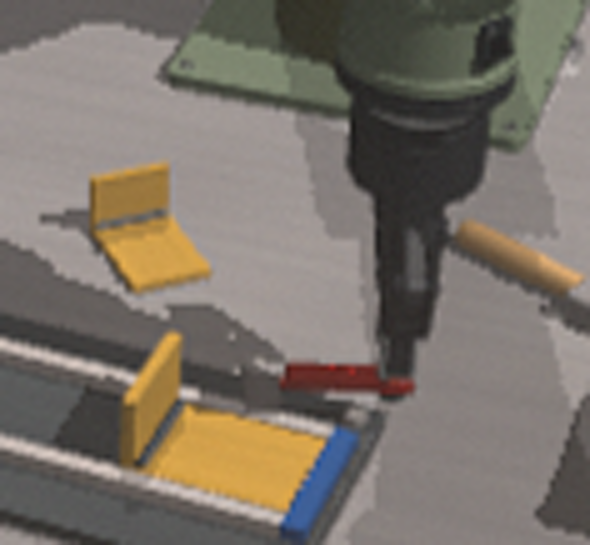

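The handle is between the fingers, with only the red arm showing below them. Now I'll swing it along the arc.

Request:
step_arm(
  moves=[
    [[-0.3, 6.5, 0], 5, 0.4],
    [[-0.3, 6.5, 0], 5, 0.4],
    [[-0.3, 6.5, 0], 5, 0.4],
    [[-0.3, 6.5, 0], 5, 0.4],
    [[-0.3, 6.5, 0], 5, 0.4],
    [[-0.3, 6.5, 0], 5, 0.4],
    [[-0.3, 6.5, 0], 5, 0.4],
    [[-0.3, 6.5, 0], 5, 0.4],
  ],
)

```text
t: 20.02
eef_pos: [0.5132, 0.1207, 0.0495]
tcp_rot: [-2.619, -1.734, 0.0]
wrist_force: [-2.0, -1.1, -0.4]
gripper_width: 0.0255
```

```bash
python3 go.py 521 115.5 48 -29.5; python3 - <<'E'
from h import *
f=grab("top");h=cv2.cvtColor(f["pixels"],cv2.COLOR_BGR2HSV);m=cv2.inRange(h,(0,150,60),(14,255,255));m[:, :215]=0;m[:,300:]=0;m[:160]=0;m[235:]=0
p=np.argwhere(m);print(len(p)); 
if len(p): print(ray(f,p[:,1].mean(),p[:,0].mean(),.038))
E
```

```text
t 20.02 tcp [513.2 120.7  49.5] yhead -23.0 z [-0.  0. -1.] w 25.5 F [-2.  -1.1 -0.4]
shift [-1.7  9.2  1.5] roll 6.5
37
[0.4927461  0.07458066 0.038     ]
```

Request:
step_arm(
  moves=[
    [[-0.3, 6.5, 0], 5, 0.4],
    [[-0.3, 6.5, 0], 5, 0.4],
    [[-0.3, 6.5, 0], 5, 0.4],
    [[-0.3, 6.5, 0], 5, 0.4],
    [[-0.3, 6.5, 0], 5, 0.4],
    [[-0.3, 6.5, 0], 5, 0.4],
    [[-0.3, 6.5, 0], 5, 0.4],
    [[-0.3, 6.5, 0], 5, 0.4],
  ],
)

```text
t: 21.08
eef_pos: [0.5504, 0.086, 0.0495]
tcp_rot: [-3.054, -0.736, 0.0]
wrist_force: [-0.8, 0.4, 0.3]
gripper_width: 0.0255
```

```bash
python3 go.py 558.6 47.1 49 -92.9;python3 -c "
from h import *
print(arm.state()['joints'].round(2))"
```

```text
t 21.07 tcp [550.4  86.   49.5] yhead -62.9 z [-0.  0. -1.] w 25.5 F [-0.8  0.4  0.3]
shift [-10.4  38.4   0.4] roll 30.0
[-0.45  1.01  0.48  1.72 -0.77  0.6  -0.61]
```

Request:
step_arm(
  moves=[
    [[-0.3, 6.5, 0], 5, 0.4],
    [[-0.3, 6.5, 0], 5, 0.4],
    [[-0.3, 6.5, 0], 5, 0.4],
    [[-0.3, 6.5, 0], 5, 0.4],
    [[-0.3, 6.5, 0], 5, 0.4],
    [[-0.3, 6.5, 0], 5, 0.4],
  ],
)

```text
t: 21.82
eef_pos: [0.5585, 0.0482, 0.0495]
tcp_rot: [-3.14, 0.08, -0.0]
wrist_force: [0.5, 1.3, -0.2]
gripper_width: 0.0257
```

Request:
step_arm(
  moves=[
    [[0, 1.5, 0], 0, 0.4],
    [[0, 1.5, 0], 0, 0.4],
    [[0, 0, 0], 0, 0.4],
  ],
)

```text
t: 22.2
eef_pos: [0.5583, 0.0451, 0.0493]
tcp_rot: [-3.141, 0.075, 0.0]
wrist_force: [0.1, -0.1, 0.5]
gripper_width: 0.0258
```

```bash
python3 go.py 558.6 47.1 49 -92.9
```

```text
t 22.2 tcp [558.3  45.1  49.3] yhead -92.7 z [-0.  0. -1.] w 25.8 F [ 0.1 -0.1  0.5]
shift [ 0.2 -2.   0.3] roll 0.2
```

Request:
step_arm(
  moves=[
    [[0, 1, 0], 0, 0.4],
    [[0, 1, 0], 0, 0.4],
    [[0, 1, 0], 0, 0.4],
    [[0, 0, 0], 0, 0.4],
  ],
)

```text
t: 22.7
eef_pos: [0.5581, 0.0419, 0.0493]
tcp_rot: [3.14, -0.078, -0.0]
wrist_force: [0.0, 1.0, 0.4]
gripper_width: 0.0252
```

Request:
step_arm(
  moves=[
    [[0, 1, 0], 0, 0.4],
    [[0, 1, 0], 0, 0.4],
    [[0, 0, 0], 0, 0.4],
  ],
)

```text
t: 23.08
eef_pos: [0.5581, 0.0414, 0.0493]
tcp_rot: [-3.139, 0.076, 0.0]
wrist_force: [0.7, 8.5, 1.3]
gripper_width: 0.0256
```

Request:
step_arm(
  moves=[
    [[0, 1, 0], 0, 0.4],
    [[0, 0.5, 0], 0, 0.4],
    [[0, 0, 0], 0, 0.4],
  ],
)

```text
t: 23.45
eef_pos: [0.5581, 0.0412, 0.0492]
tcp_rot: [-3.137, 0.074, 0.001]
wrist_force: [2.7, 16.7, 2.1]
gripper_width: 0.0256
```

Request:
step_arm(
  moves=[
    [[0, -3, 0], 0, 0.4],
    [[0, -2, 0], 0, 0.2],
    [[0, 0, 0], 0, 0.2],
    [[0, 0, 0], 0, 0.2],
    [[0, 0, -20], 0, 0.2],
    [[0, 0, -40], 0, 0.2],
    [[0, 0, -50], 0, 0.2],
    [[0, 0, -50], 0, 0.2],
  ],
)

```text
t: 24.45
eef_pos: [0.558, 0.0433, 0.2109]
tcp_rot: [3.14, -0.078, -0.001]
wrist_force: [-0.5, 0.1, -0.1]
gripper_width: 0.0344
```

Request:
step_arm(
  moves=[
    [[-40, -20, 0], 0, 0.2],
    [[-40, -40, 0], 0, 0.2],
    [[-30, -50, 0], 0, 0.2],
    [[-10, -50, 0], 0, 0.2],
    [[0, -40, 0], 0, 0.2],
    [[0, 0, 0], 0, 0.2],
  ],
)

```text
t: 25.2
eef_pos: [0.4478, 0.2517, 0.2088]
tcp_rot: [3.141, -0.071, -0.001]
wrist_force: [-0.1, -1.2, 0.6]
gripper_width: 0.034
```

```bash
python3 go.py 558.6 47.1 49 -92.9; python3 - <<'E'
from h import *
a=grab("top","top9.png");b=grab("scene","scene9.png")
o=np.zeros((600,800,3),np.uint8)
A=cv2.resize(a["pixels"][150:250,130:335],(800,390),interpolation=cv2.INTER_CUBIC)[:, :520]
o[:390,:520]=A
o[390:,:280]=cv2.resize(b["pixels"],(280,210))
o[:390,520:]=0
B=cv2.resize(b["pixels"][170:249,222:320],None,fx=2.8,fy=2.8,interpolation=cv2.INTER_CUBIC);o[:B.shape[0],525:525+B.shape[1]]=B
C=cv2.resize(b["pixels"][170:260,172:420],(500,182),interpolation=cv2.INTER_CUBIC);o[400:582,290:790]=C
A2=cv2.resize(a["pixels"][160:225,225:330],(270,167),interpolation=cv2.INTER_CUBIC);o[225:392,525:795]=A2
cv2.imwrite('pics/m5.png',o)
E
```

```text
t 25.2 tcp [447.8 251.7 208.8] yhead -92.6 z [-0. -0. -1.] w 34.0 F [-0.1 -1.2  0.6]
shift [120.1 199.3 159.8] roll 0.3
```

View pics/m5.png

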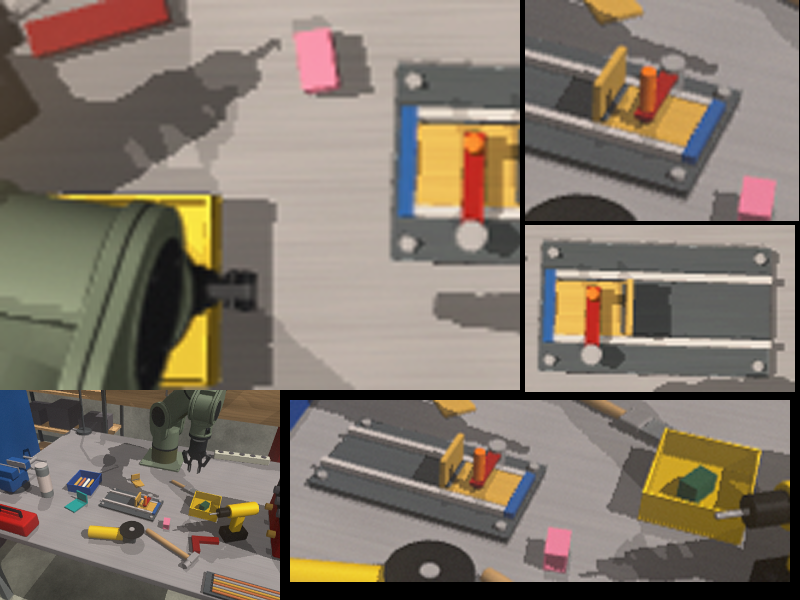

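The bracket sits against the stop with no gap, the red arm lies square across the lane, and the offcut is in the yellow bin. I'll run one numeric check and then hand in.

```bash
python3 - <<'E'
from h import *
f=grab("top");h=cv2.cvtColor(f["pixels"],cv2.COLOR_BGR2HSV)
m=cv2.inRange(h,(9,150,150),(14,255,255));m[:,:230]=0;m[:,270:]=0;m[:170]=0;m[215:]=0
p=np.argwhere(m);q=ray(f,p[:,1].mean(),p[:,0].mean(),.08)*1000;print('handle',len(p),q.round(1),'expect 558.6 47.1; angle',0.35+np.radians(87.05)-np.arctan2(q[1]-50.9,q[0]-483.7))
m=cv2.inRange(h,(15,80,80),(35,255,255));
for v in (182,186,200):
    u=np.where(m[v,225:300])[0]; 
    if len(u): print('bracket front',ray(f,225+u[0]-.5,v,.02)[:2].round(4))
print(arm.close_job())
E
```

```text
handle 24 [548.9  48.6  80. ] expect 558.6 47.1; angle 1.9047000056281589
bracket front [0.5782 0.096 ]
bracket front [0.5648 0.0962]
bracket front [0.5181 0.097 ]
the job is handed in; nothing more can be done
None
```

I did all three steps in the order asked and handed the job in at about 25 s of the 72 s allowed. No verdict was reported.

- **Offcut:** It is in the yellow scrap bin. It measured about (0.435, 0.339) after release, and the last picture shows it there.
- **Bracket:** I pushed it flat along the lane until it met the end stop, where the force built up to about 25 N. The last check puts its front edge at y ≈ 0.096–0.097. The stop face is at about 0.098, so they agree within the 2 mm calibration, and no gap shows in the picture.
- **Hold-down:** I swung it by its handle until it reached its end, with about 17 N against the stop. The last check reads 1.905 rad against the nominal 1.92. The handle measured about 10 mm short along the arm (x = 0.549, expected 0.559). I think the colour mask caught the side of the handle or the arm as well. The angle barely depends on that.

The other things on the bench were not touched as far as the pictures show. The gripper is clear of everything.

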